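# Line up the slip jars on the vibrating table and hold its run lever level

## Robot

A 7-joint arm with a two-finger parallel gripper is mounted at the origin on the work surface. World frame = base frame: x ahead of the robot, y to its left, z up, the work surface at z = 0. Lengths are in m, angles in rad, forces in N, time in s.
With the tool pointing down it reaches from about 0.35 to 0.9 m from the base axis. Payload 8.1 kg.
Tool frame: the origin (TCP) lies between the finger pads; the fingertips stand 8 mm ahead of it and the grasp point (between the pads) lies 11 mm behind it; x points along the fingers, z is the direction in which the jaws open and shut, and the axes are right-handed (so a half turn about x gives the same grasp; the last joint's range is limited). The gripper opens to 92 mm and grips with 3 to 60 N. Pads are 19 mm wide; open, the fingers measure 130 mm over their backs; the gripper's body (75 mm by 190 mm) begins 47 mm behind the grasp point.
Start: joints at [1.239, 0.434, 0.025, 1.573, -0.012, 1.134, -0.075], TCP at [0.142, -0.609, 0.235] pointing down, gripper open.
Joint ranges: [-2.62, 2.62], [-0.44, 2.09], [-1.27, 1.32], [0.08, 2.57], [-1.32, 4.46], [0.12, 2], [-2.74, 2.74]. Speed limits (rad/s): [2.22, 2.22, 3.01, 3.01, 3.14, 3.14, 3.14].

## Interface

Orientations are given as a unit quaternion [x, y, z, w].
In Python, from workcell import robot, imaging, finder gives the robot as it stands.
- The arm moves only by the tool move_arm, never from a script. Its argument "commands" is a list of rows, each an object of numbers: "x", "y", "z": the shift along the tool's x, y, z in mm; "rx", "ry", "rz": the turn, a rotation vector about the tool's x, y, z in rad; "grip": the finger opening in mm, from 0 to 91.8. In form: [{"x": .., "y": .., "z": .., "rx": .., "ry": .., "rz": .., "grip": ..}, ...]. A call has 1 to 10 rows; each row is the pose to reach, as a shift and turn from the pose measured when the call began, along the tool's axes at that moment; what a row does not reach only later rows make up. A row lasts 1/10 s, in which the tool goes at most 50 mm and 8.59 degrees, less where a joint would pass 70% of its speed; a pose out of reach is approached as far as the arm can. A call with a gripper value outside its range is refused whole. The fingers move at their own pace and stop on an object; "squeeze" is the grip in N (left out, the last holds). Time passes only in rows, so rows that repeat a pose let the fingers close. It gives the time, the measured TCP pose, the force and the opening at its end, in the units of the state.
- robot.sense(): the state, without advancing time (a new reading comes with each control period).
- imaging.get_image(name): name is "side" or "top" or "wrist"; returns a dict with "image" (384x512x3 uint8, red, green, blue), "fx", "fy", "cx", "cy" (pixels), "world_to_cam" (4x4, takes a point from world to camera coordinates). Camera axes: x right, y down, z forward; pixel columns grow to the right and rows downward; lengths in m; the calibration is good to about 2 mm. The wrist camera is an equidistant fisheye: a pixel r from the principal point sees the ray r / f radians off the axis. A picture is of the moment at which its call begins. There is no depth.
- robot.finish_job(): hands the job in, once; it reports no verdict.
Trained networks look in a picture, given as the dict that the camera call returned (one of the last four; its "shot" number tells which), for a name from the list of things; names that differ only in an ending like _2 or _b are one class to them, and where a whole thing is asked for, a point or a joint stands for the part that bears it (a point fixed in the world has none). Each returns a list of dicts, best first, with "conf" (0 to 1); they miss things now and then, are a little off and sometimes report something else, mostly with a low value. They report only what shows in the picture. A call takes as long as a camera call.
- finder.spot_in(label, picture): "position" ([x, y, z] in m, in the coordinates of the camera as it stood for that picture, good to about 4 mm: the middle of the surface that is visible of it).
- finder.cut_out(label, picture): "region" (384x512 bool, what is visible of it).
The state is a dict: "time_s": time; "joint_pos": joint angles; "qvel": joint speeds; "tau": joint torques, N m; "tool_pos": TCP position; "eef_rot": TCP orientation; "ft_force": force on the tool from outside, world axes, zero at the start; "wrist_torque": the same for the moment, N m; "opening": finger opening in m.
Only numpy, scipy, OpenCV 4.12 (cv2) and the standard library are available. Lean on these libraries where they do the work, as an engineer would, in place of code of your own. Each camera call takes 0.05 s, during which the arm holds its last target.

## Task

Stand the two loose white squat jars upright on the steel shelf of the vibrating table, side by side with the jar already there: one straight row of three along the middle of the shelf, with less than a third of a jar's width between neighbours. Then let go of the jars, press down the pad of the hold-to-run lever beside it until the lever is level (half its travel), and finish while still holding it pressed there. Leave everything else on the bench where it stands.

Things in the scene. Friction and masses are not known exactly. Their poses are not given: they have to be found in the camera images.
- vibrator: Vibrating table, fixed to the bench: a grey base carrying a low steel shelf 272 mm long (its own y) and 100 mm deep (its own x), a small dark motor along its far (+x) edge, lower than the shelf. Origin on the bench under the middle of the shelf, z up. The shelf's floor is 40 mm above the bench, 256 mm by 84 mm between rims; the rims stand 9 mm above the floor.
- jar_a_mid (a point): The jar that already stands on the shelf's middle line, anywhere up to 75 mm from the shelf's middle: white squat screw-top jar with a grey cap, 56 mm in diameter, 75 mm tall, 0.14 to 0.28 kg; this point is its centre, 37.5 mm above its foot, z up. It may be left where it is.
- jar_b_mid (a point): First loose jar, standing on the bench in front of the machines: white squat screw-top jar with a grey cap, 56 mm in diameter, 75 mm tall, 0.14 to 0.28 kg; this point is its centre, 37.5 mm above its foot, z up. 
- jar_c_mid (a point): Second loose jar, same as the first: white squat screw-top jar with a grey cap, 56 mm in diameter, 75 mm tall, 0.14 to 0.28 kg; this point is its centre, 37.5 mm above its foot, z up. 
- control: Control box fixed to the bench left or right of the vibrating table: steel base 180 x 85 mm, grey block at its rear, and a lever with a black rubber pad pointing to the robot (its own -x). Origin on the bench under the lever's hinge, z up. Cheeks by the hinge reach 102 mm height; from them two short tongues point forward at 85 mm height, to x = -49 mm: a level lever lies flush between them.
- lever_hinge (a point): Lever's hinge axis (along the control's y), 85 mm above the bench.
- lever_pad (a point): Centre of the top face of the lever's pad (52 mm by 52 mm, 12 mm thick), 100 mm from the hinge along the lever and 8 mm above the lever's centre line. When the lever is level it lies 93 mm above the bench and 100 mm in front of the hinge; at rest it is 122 mm above the bench.
- lever (a joint): Lever angle: 0 at rest (pad raised 0.30 rad above level), 0.30 level, 0.60 at the bottom stop. A spring returns it to 0: pushing down at the pad takes about 4 N to start, 6.5 N at level, 9 N at the stop.
- mug: Bystander: terracotta mug, 72 mm in diameter, 85 mm tall, handle on its own +y side; origin at the centre of its foot. Among the loose jars.
- bottle: Bystander: white slim bottle with a neck, 44 mm in diameter, 115 mm tall; origin at the centre of its foot. Among the loose jars.
- bowl: Bystander: small white bowl, 110 mm wide, 50 mm tall, on the right.
- sponge: Bystander: yellow sponge block 75 x 55 x 30 mm on the left.
- brush: Bystander: brush lying on the right.
- pot: Bystander: small terracotta pot, 80 mm wide, 75 mm tall, far left.

How it is judged:
By the outcome, as a careful person would: the job done as asked, in the order asked, and still so for the second after the job is handed in, while the arm keeps its last pose, push and grip.
It also fails if it takes over 66 s, if anything falls off the work surface, if the arm or the gripper's body presses on something with over 40 N, if the wrist force passes 120 N, or if a joint passes its speed limit or range.

## Working session

There is one attempt and no reset: what is moved stays moved. The work goes in short steps, Python scripts to look and compute and a tool call to move; the robot and the scene stay as the last step left them, time stands still between calls to the robot, and variables do not carry over. Pictures are saved under pics/ and viewed, and the job is handed in when it is done.

Besides the shell and the picture viewer there is one more tool, called after "Request:" by a JSON object that holds its "fn" and its "kwargs". move_arm: Moves the arm, as the interface text tells. Its arguments: {"type":"object","properties":{"commands":{"type":"array"},"squeeze":{"type":"number"}},"required":["commands"]}

```bash
ls; mkdir -p pics; python3 - <<'E'
from workcell import robot, imaging, finder
import cv2
print(robot.sense())
for n in ["side","top","wrist"]:
    d=imaging.get_image(n)
    cv2.imwrite(f"pics/{n}0.png",d["image"][:,:,::-1])
    print(n,d["fx"],d["fy"],d["cx"],d["cy"],d["world_to_cam"].tolist())
    
E
```

```text
pics
{'time_s': 0.0, 'joint_pos': array([ 1.2393847 ,  0.43524168,  0.02494606,  1.574109  , -0.01162445,
        1.13398038, -0.07509703]), 'qvel': array([-0.00038111,  0.00077275, -0.00057834,  0.00112822,  0.00077696,
        0.0009108 ,  0.00059795]), 'tau': array([-3.44442060e-04, -6.67846942e+01,  9.85129885e-01, -3.14457536e+01,
       -6.05356484e-02,  4.29572293e-02,  2.06328800e-04]), 'tool_pos': array([ 0.1416166 , -0.60822838,  0.23392841]), 'eef_rot': array([ 0.43998625,  0.55426249, -0.43934916,  0.55333309]), 'ft_force': array([ 0.25366187, -0.15453562, -0.32807924]), 'wrist_torque': array([ 0.02803708,  0.02622785, -0.01881023]), 'opening': 0.09180915823896486}
side 361.437988078847 361.437988078847 253.35462277914104 184.7306185923057 [[0.9792961679254276, -0.2014787295334951, -0.01963000336580324, -0.5337791265451162], [-0.14681239218945474, -0.6401142035978685, -0.7541219582082705, 0.1421840369955922], [0.13937409008198923, 0.7413906715745994, -0.6564409608761341, 0.9723697794254935], [0.0, 0.0, 0.0, 1.0]]
top 382.3088226039638 382.3088226039638 251.71383633015736 186.07484638285018 [[0.015643787528350665, -0.99987513108356, -0.002234760032318261, -0.0009937320720151608], [-0.9973862590875769, -0.015447090284948055, -0.07058355038546195, 0.5424915528446191], [0.07054021615402234, 0.00333311301381915, -0.9975033675444813, 1.2753692505833192], [0.0, 0.0, 0.0, 1.0]]
wrist 297.3186396354542 297.3186396354542 258.1292434680382 196.79019385768788 [[0.22702315832453693, -0.9738879813975568, -0.001638680489135941, -0.6245517858791719], [-0.9273424272523727, -0.21668627631054735, 0.3050951987107438, -0.038214812760199474], [-0.29748362677974627, -0.0677440576586788, -0.9523204473547273, 0.39182502407005215], [0.0, 0.0, 0.0, 1.0]]
```

View pics/side0.png

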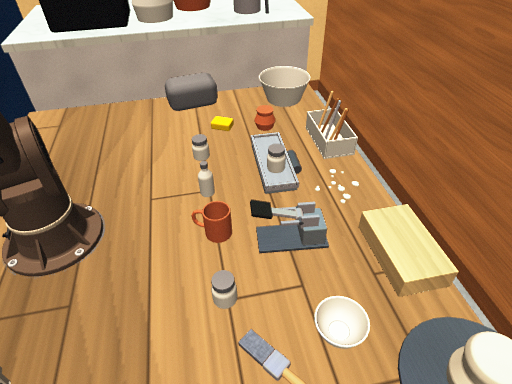

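View pics/top0.png

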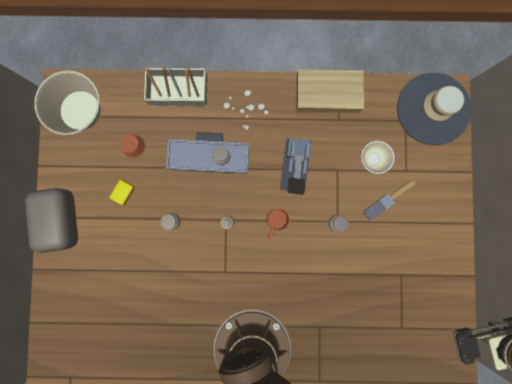

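```bash
cat > h.py <<'E'
from workcell import robot, imaging, finder
import cv2, numpy as np
def proj(d,P):
    M=d["world_to_cam"]; c=M[:3,:3]@np.asarray(P,float)+M[:3,3]
    return np.array([d["fx"]*c[0]/c[2]+d["cx"], d["fy"]*c[1]/c[2]+d["cy"]])
def ray_z(d,uv,z):
    M=d["world_to_cam"];R=M[:3,:3];t=M[:3,3]
    o=-R.T@t; r=R.T@np.array([(uv[0]-d["cx"])/d["fx"],(uv[1]-d["cy"])/d["fy"],1])
    return o+r*(z-o[2])/r[2]
def toworld(d,p):
    M=d["world_to_cam"]; return M[:3,:3].T@(np.asarray(p)-M[:3,3])
E
python3 - <<'E'
from h import *
np.set_printoptions(precision=4,suppress=True)
for n in ["top","side"]:
    d=imaging.get_image(n)
    np.save(f"{n}.npy",d,allow_pickle=True)
    for l in ["jar_b_mid","vibrator","control","lever_pad","lever_hinge","mug","bottle"]:
        for r in finder.spot_in(l,d)[:4]:
            print(n,l,r["conf"],toworld(d,r["position"]), proj(d,toworld(d,r["position"])))
        cs=finder.cut_out(l,d)
        for i,r in enumerate(cs[:4]):
            m=r["region"]; ys,xs=np.nonzero(m)
            rect=cv2.minAreaRect(np.stack([xs,ys],1).astype(np.float32))
            print("   cut",r["conf"],m.sum(),xs.mean(),ys.mean(),rect)
    d["image"]
s=robot.sense();print(s["time_s"])
dt=np.load("top.npy",allow_pickle=True).item()
im=dt["image"][125:245,150:360,::-1]
cv2.imwrite("pics/topz.png",cv2.resize(im,None,fx=3.8,fy=3.8,interpolation=cv2.INTER_CUBIC))
ds=np.load("side.npy",allow_pickle=True).item()
cv2.imwrite("pics/sidez.png",cv2.resize(ds["image"][100:300,190:370,::-1],None,fx=3,fy=3,interpolation=cv2.INTER_CUBIC))
E
```

```text
top jar_b_mid 0.71 [0.4198 0.2697 0.0735] [169.7373 221.5577]
top jar_b_mid 0.17 [ 0.5544 -0.1342  0.1199] [297.0378 180.6654]
   cut 0.65 2409 206.21917808219177 154.3810709838107 ((207.22152709960938, 151.51231384277344), (81.48545837402344, 40.16029739379883), 3.1798300743103027)
   cut 0.57 262 169.7290076335878 221.43893129770993 ((169.5, 221.5), (15.0, 19.0), 90.0)
top vibrator 0.64 [0.6456 0.1723 0.0443] [202.8365 153.9888]
   cut 0.72 2431 205.21678321678323 154.40723981900453 ((207.10357666015625, 152.03176879882812), (81.46619415283203, 39.471683502197266), 3.012787342071533)
   cut 0.35 379 121.18469656992085 192.4142480211082 ((121.25386047363281, 192.43077087402344), (17.4888973236084, 22.57431983947754), 29.744882583618164)
top control 0.79 [ 0.6082 -0.1317  0.0685] [294.5802 165.6055]
   cut 0.96 1412 295.0871104815864 166.19617563739376 ((294.861572265625, 166.60769653320312), (26.171327590942383, 56.06370162963867), 7.125016689300537)
top lever_pad 0.91 [ 0.5502 -0.1364  0.1198] [297.7177 182.0411]
top lever_pad 0.59 [ 0.4957 -0.437   0.0184] [383.1593 201.9241]
   c
[... 2249 characters left out ...]
927513122558594)
   cut 0.65 434 264.56451612903226 117.67050691244239 ((265.0, 117.5), (25.0, 20.0), 90.0)
   cut 0.28 452 275.70575221238937 157.6703539823009 ((276.0, 157.0), (28.0, 18.0), 90.0)
side bottle 0.96 [0.4195 0.0766 0.0599] [205.2227 180.0415]
side bottle 0.68 [ 0.6524 -0.4007  0.0219] [342.4882 322.4213]
side bottle 0.28 [ 0.4278 -0.0934  0.055 ] [215.483  222.8363]
   cut 0.73 443 205.56433408577877 180.19864559819413 ((205.32925415039062, 178.46340942382812), (35.66938781738281, 15.129120826721191), 83.6598129272461)
   cut 0.62 1411 268.74486180014173 357.51311126860384 ((272.64947509765625, 360.9217529296875), (77.23433685302734, 24.170747756958008), 43.9190788269043)
1.65
```

View zooms.

View pics/topz.png

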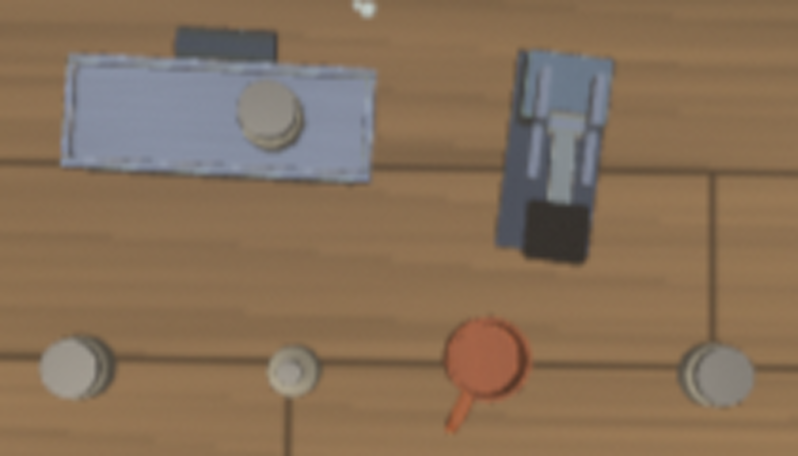

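View pics/sidez.png

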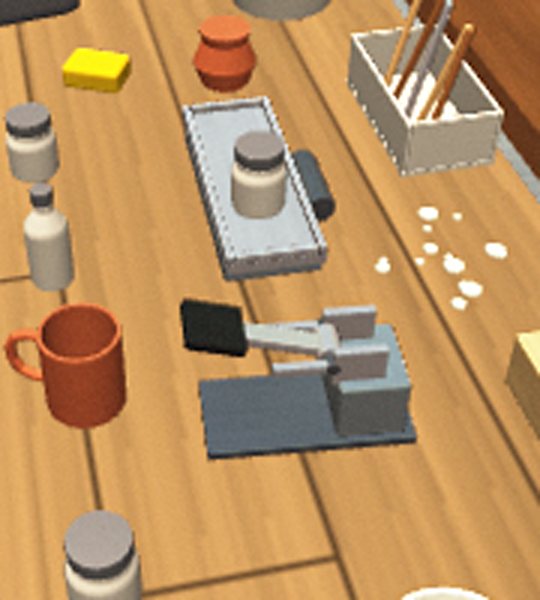

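```bash
cat > m.py <<'E'
from h import *
np.set_printoptions(precision=4,suppress=True)
d=np.load("top.npy",allow_pickle=True).item(); s=np.load("side.npy",allow_pickle=True).item()
Z=lambda u,v:(150+u/3.8-.37,125+v/3.8-.37)
S=lambda u,v:(190+u/3-.33,100+v/3-.33)
for n,uv,suv,z in [("b",(71,369),(28,120),.075),("a",(269,110),(259,148),.115),("c",(723,376),(100,532),.075)]:
    print(n,ray_z(d,Z(*uv),z),ray_z(s,S(*suv),z))
C=[ray_z(d,Z(*p),.049) for p in [(68,55),(375,70),(370,183),(62,165)]]
C=np.array(C);print(C,C.mean(0)); 
for i in range(4): print(np.linalg.norm(C[i]-C[(i+1)%4]),np.arctan2(*(C[(i+1)%4]-C[i])[[1,0]]))
CS=np.array([ray_z(s,S(*p),.049) for p in [(268,97),(326,250),(222,264),(185,105)]]);print(CS,CS.mean(0))
print("pad",ray_z(d,Z(556,231),.122))
print("padS",ray_z(s,S(214,325),.122))
E
python3 m.py
```

```text
b [0.4192 0.274  0.075 ] [0.4204 0.2671 0.075 ]
a [0.6369 0.1074 0.115 ] [0.637  0.1048 0.115 ]
c [ 0.422  -0.2782  0.075 ] [ 0.4234 -0.274   0.075 ]
[[0.6932 0.2908 0.049 ]
 [0.684  0.0209 0.049 ]
 [0.5843 0.0237 0.049 ]
 [0.5959 0.2931 0.049 ]] [0.6393 0.1571 0.049 ]
0.2700682382465101 -1.6048963428431964
0.09974219241680128 3.1141038441643465
0.26963479793323497 1.5275452572672001
0.09727887099272726 -0.022749501589182743
[[0.6965 0.2901 0.049 ]
 [0.6823 0.0157 0.049 ]
 [0.5799 0.0182 0.049 ]
 [0.5998 0.2958 0.049 ]] [0.6396 0.155  0.049 ]
pad [ 0.5394 -0.1307  0.122 ]
padS [ 0.539  -0.1326  0.122 ]
```

```bash
cat >> h.py <<'E'
from scipy.spatial.transform import Rotation as Ro
np.set_printoptions(precision=4,suppress=True)
def goal(yaw):
    # tool x down, tool z at world heading yaw
    zc=np.array([np.cos(yaw),np.sin(yaw),0]);x=np.array([0,0,-1.]);y=np.cross(zc,x)
    return np.stack([x,y,zc],1)
def plan(pos,yaw,s=None):
    s=s or robot.sense()
    R=Ro.from_quat(s["eef_rot"]).as_matrix()
    t=R.T@(np.asarray(pos)-s["tool_pos"])*1000
    r=Ro.from_matrix(R.T@goal(yaw)).as_rotvec()
    print("shift mm",t.round(1),"rot",r.round(4)); return t,r
def st():
    s=robot.sense();R=Ro.from_quat(s["eef_rot"]).as_matrix()
    print(s["time_s"],s["tool_pos"],"F",s["ft_force"],"op",s["opening"],"q",s["joint_pos"]); print("x",R[:,0],"z",R[:,2],"zyaw",np.arctan2(R[1,2],R[0,2]))
    return s
E
python3 - <<'E'
from h import *
st()
for y in (-0.04,np.pi-.04): plan((.422,-.276,.2),y)
d=np.load("top.npy",allow_pickle=True).item()
Z=lambda u,v:(150+u/3.8-.37,125+v/3.8-.37)
a=ray_z(d,Z(520,50),.0);b=ray_z(d,Z(497,247),.0);print(a,b,np.arctan2(*(a-b)[[1,0]]))
E
```

```text
1.65 [ 0.1417 -0.6087  0.2348] F [-0.838  -0.069  -0.5723] op 0.0916510698176237 q [ 1.2394  0.4345  0.025   1.5732 -0.0116  1.134  -0.0751]
x [-0.     -0.0001 -1.    ] z [ 0.2267 -0.974   0.0001] zyaw -1.342091220131941
shift mm [  34.7  348.4 -260.5] rot [-1.3021  0.0001  0.0001]
shift mm [  34.7  348.4 -260.5] rot [ 1.8395  0.0001 -0.0001]
[ 0.7135 -0.1103  0.    ] [ 0.5331 -0.0912  0.    ] -0.10557660658001593
```

Request:
{"fn": "move_arm", "kwargs": {"commands": [{"x": 30,"y": 348,"z": -260,"rx": -1.302},{"x": 30,"y": 348,"z": -260,"rx": -1.302},{"x": 30,"y": 348,"z": -260,"rx": -1.302},{"x": 30,"y": 348,"z": -260,"rx": -1.302},{"x": 30,"y": 348,"z": -260,"rx": -1.302},{"x": 30,"y": 348,"z": -260,"rx": -1.302},{"x": 30,"y": 348,"z": -260,"rx": -1.302},{"x": 30,"y": 348,"z": -260,"rx": -1.302},{"x": 30,"y": 348,"z": -260,"rx": -1.302},{"x": 30,"y": 348,"z": -260,"rx": -1.302}]}}

```text
validation failed for argument at $.co...
```

```bash
python3 - <<'E'
from h import *
st()
d=imaging.get_image("wrist");cv2.imwrite("pics/w1.png",d["image"][:,:,::-1])
plan((.422,-.276,.029),-.04)
E
```

```text
1.65 [ 0.1417 -0.6087  0.2348] F [-0.838  -0.069  -0.5723] op 0.0916510698176237 q [ 1.2394  0.4345  0.025   1.5732 -0.0116  1.134  -0.0751]
x [-0.     -0.0001 -1.    ] z [ 0.2267 -0.974   0.0001] zyaw -1.342091220131941
shift mm [ 205.7  348.4 -260.5] rot [-1.3021  0.0001  0.    ]
```

View pics/w1.png

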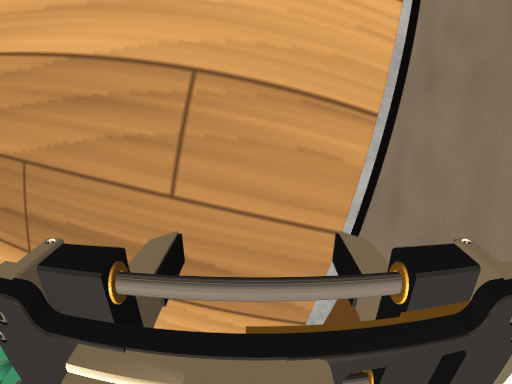

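Request:
{"fn": "move_arm", "kwargs": {"commands": [{"x": 30,"y": 348,"z": -260,"rx": -1.302,"ry": 0,"rz": 0,"grip": 91},{"x": 30,"y": 348,"z": -260,"rx": -1.302,"ry": 0,"rz": 0,"grip": 91},{"x": 30,"y": 348,"z": -260,"rx": -1.302,"ry": 0,"rz": 0,"grip": 91},{"x": 30,"y": 348,"z": -260,"rx": -1.302,"ry": 0,"rz": 0,"grip": 91},{"x": 30,"y": 348,"z": -260,"rx": -1.302,"ry": 0,"rz": 0,"grip": 91},{"x": 30,"y": 348,"z": -260,"rx": -1.302,"ry": 0,"rz": 0,"grip": 91},{"x": 30,"y": 348,"z": -260,"rx": -1.302,"ry": 0,"rz": 0,"grip": 91},{"x": 30,"y": 348,"z": -260,"rx": -1.302,"ry": 0,"rz": 0,"grip": 91},{"x": 30,"y": 348,"z": -260,"rx": -1.302,"ry": 0,"rz": 0,"grip": 91},{"x": 30,"y": 348,"z": -260,"rx": -1.302,"ry": 0,"rz": 0,"grip": 91}]}}

```text
time_s: 2.7
tool_pos: [0.4252, -0.2716, 0.2049]
eef_rot: [0.011, 0.706, -0.009, 0.708]
ft_force: [-0.8, -0.0, -0.1]
opening: 0.0909
```

```bash
python3 - <<'E'
from h import *
st()
d=imaging.get_image("wrist");cv2.imwrite("pics/w2.png",d["image"][:,:,::-1])
plan((.422,-.276,.029),-.04)
E
```

```text
2.7 [ 0.4252 -0.2716  0.2049] F [-0.8272 -0.0121 -0.1404] op 0.09087164538314688 q [ 0.7997  0.3058 -0.4204  1.8754  0.1445  0.9892  0.2884]
x [ 0.0021  0.0019 -1.    ] z [ 0.9996 -0.0288  0.002 ] zyaw -0.028758665938396745
shift mm [175.8  -1.8  -1.4] rot [ 0.0051  0.0007 -0.0007]
```

View pics/w2.png

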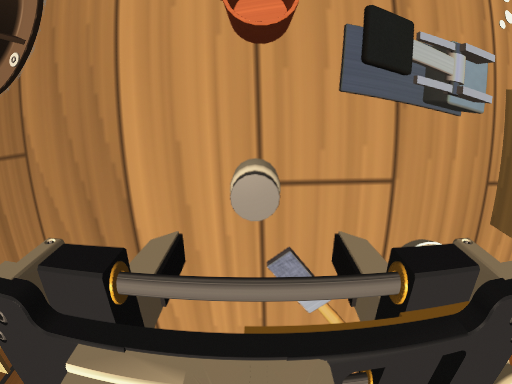

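```bash
cat >> h.py <<'E'
def fray(d,uv,z):
    M=d["world_to_cam"];R=M[:3,:3];t=M[:3,3];o=-R.T@t
    p=np.array([uv[0]-d["cx"],uv[1]-d["cy"]]);r=np.linalg.norm(p);th=r/d["fx"]
    c=np.r_[p/max(r,1e-9)*np.sin(th),np.cos(th)];w=R.T@c
    return o+w*(z-o[2])/w[2]
E
python3 - <<'E'
from h import *
d=imaging.get_image("wrist")
st()
print(fray(d,(255,198),.075))
plan((.422,-.276,.029),-.04)
g=cv2.resize(d["image"][140:240,190:320,::-1],None,fx=5,fy=5,interpolation=cv2.INTER_CUBIC);cv2.imwrite("pics/w3.png",g)
E
```

```text
2.8 [ 0.422  -0.2762  0.2047] F [-0.5076 -0.2129 -1.0152] op 0.09114615909320396 q [ 0.8038  0.3053 -0.4141  1.8758  0.1454  0.9898  0.2876]
x [-0.0001 -0.0001 -1.    ] z [ 0.9992 -0.039  -0.0001] zyaw -0.03897146958653803
[ 0.4205 -0.2822  0.075 ]
shift mm [175.7   0.2  -0. ] rot [ 0.001  -0.0001  0.0001]
```

View pics/w3.png

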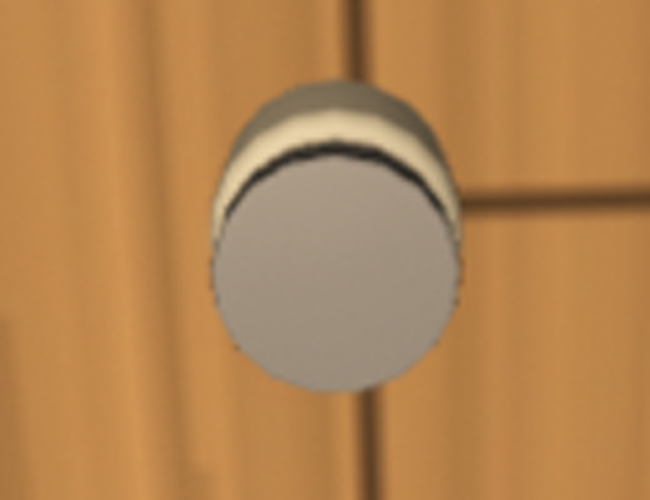

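Request:
{"fn": "move_arm", "kwargs": {"commands": [{"x": 50,"y": -1,"z": 0,"rx": 0,"ry": 0,"rz": 0,"grip": 91},{"x": 95,"y": -1,"z": 0,"rx": 0,"ry": 0,"rz": 0,"grip": 91},{"x": 130,"y": -1,"z": 0,"rx": 0,"ry": 0,"rz": 0,"grip": 91},{"x": 155,"y": -1,"z": 0,"rx": 0,"ry": 0,"rz": 0,"grip": 91},{"x": 176,"y": -1,"z": 0,"rx": 0,"ry": 0,"rz": 0,"grip": 91},{"x": 176,"y": -1,"z": 0,"rx": 0,"ry": 0,"rz": 0,"grip": 91},{"x": 176,"y": -1,"z": 0,"rx": 0,"ry": 0,"rz": 0,"grip": 60},{"x": 176,"y": -1,"z": 0,"rx": 0,"ry": 0,"rz": 0,"grip": 50},{"x": 176,"y": -1,"z": 0,"rx": 0,"ry": 0,"rz": 0,"grip": 45},{"x": 176,"y": -1,"z": 0,"rx": 0,"ry": 0,"rz": 0,"grip": 45}], "squeeze": 20}}

```text
time_s: 3.8
tool_pos: [0.4224, -0.2776, 0.0296]
eef_rot: [0.014, 0.707, -0.014, 0.707]
ft_force: [-0.3, 0.8, 0.0]
opening: 0.0636
```

```bash
python3 - <<'E'
from h import *
d=imaging.get_image("wrist");cv2.imwrite("pics/w4.png",d["image"][:,:,::-1])
d=imaging.get_image("side");cv2.imwrite("pics/s4.png",d["image"][:,:,::-1])
st()
E
```

```text
3.9 [ 0.4222 -0.2774  0.0293] F [ 1.4369 -0.6704  3.111 ] op 0.05588444478405072 q [ 0.7214  0.5457 -0.3293  2.0468  0.3052  0.5941  0.1427]
x [ 0.0007 -0.0007 -1.    ] z [ 0.9992 -0.0393  0.0007] zyaw -0.03926188506355326
```

View pics/s4.png

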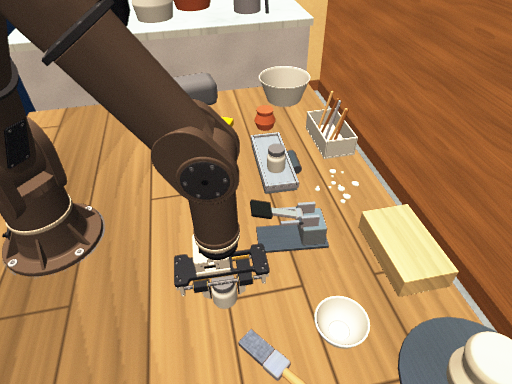

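Request:
{"fn": "move_arm", "kwargs": {"commands": [{"x": -40,"y": 0,"z": 0,"rx": 0,"ry": 0,"rz": 0,"grip": 45},{"x": -90,"y": 0,"z": 0,"rx": 0,"ry": 0,"rz": 0,"grip": 45},{"x": -140,"y": 0,"z": 0,"rx": 0,"ry": 0,"rz": 0,"grip": 45},{"x": -180,"y": 5,"z": 5,"rx": 0,"ry": 0,"rz": 0,"grip": 45},{"x": -210,"y": 30,"z": 15,"rx": 0,"ry": 0,"rz": 0,"grip": 45},{"x": -210,"y": 70,"z": 35,"rx": 0,"ry": 0,"rz": 0,"grip": 45},{"x": -210,"y": 110,"z": 55,"rx": 0,"ry": 0,"rz": 0,"grip": 45},{"x": -210,"y": 150,"z": 75,"rx": 0,"ry": 0,"rz": 0,"grip": 45},{"x": -210,"y": 190,"z": 95,"rx": 0,"ry": 0,"rz": 0,"grip": 45},{"x": -210,"y": 200,"z": 100,"rx": 0,"ry": 0,"rz": 0,"grip": 45}]}}

```text
time_s: 4.9
tool_pos: [0.5314, -0.0754, 0.2396]
eef_rot: [0.012, 0.706, -0.011, 0.708]
ft_force: [-0.3, -0.5, -2.5]
opening: 0.0556
```

```bash
python3 - <<'E'
from h import *
st()
plan((.6396,.171,.24),-.04)
E
```

```text
4.9 [ 0.5314 -0.0754  0.2396] F [-0.3102 -0.4882 -2.5025] op 0.05563172160194783 q [ 0.4421  0.3387 -0.5206  1.7503  0.1843  1.0995 -0.1701]
x [ 0.0021  0.0021 -1.    ] z [ 0.9995 -0.0324  0.002 ] zyaw -0.03237706684013397
shift mm [  0.3 249.7 100.2] rot [ 0.0076  0.002  -0.0022]
```

Request:
{"fn": "move_arm", "kwargs": {"commands": [{"x": 0,"y": 40,"z": 16,"rx": 0,"ry": 0,"rz": 0,"grip": 45},{"x": 0,"y": 80,"z": 32,"rx": 0,"ry": 0,"rz": 0,"grip": 45},{"x": 0,"y": 120,"z": 48,"rx": 0,"ry": 0,"rz": 0,"grip": 45},{"x": 0,"y": 160,"z": 64,"rx": 0,"ry": 0,"rz": 0,"grip": 45},{"x": 0,"y": 200,"z": 80,"rx": 0.007,"ry": 0.002,"rz": -0.002,"grip": 45},{"x": 0,"y": 235,"z": 94,"rx": 0.007,"ry": 0.002,"rz": -0.002,"grip": 45},{"x": 0,"y": 250,"z": 100,"rx": 0.007,"ry": 0.002,"rz": -0.002,"grip": 45},{"x": 0,"y": 250,"z": 100,"rx": 0.007,"ry": 0.002,"rz": -0.002,"grip": 45},{"x": 0,"y": 250,"z": 100,"rx": 0.007,"ry": 0.002,"rz": -0.002,"grip": 45}]}}

```text
time_s: 5.8
tool_pos: [0.6392, 0.17, 0.2398]
eef_rot: [0.014, 0.707, -0.014, 0.707]
ft_force: [-0.8, 0.8, -2.5]
opening: 0.0552
```

```bash
python3 - <<'E'
from h import *
d=imaging.get_image("wrist");cv2.imwrite("pics/w5.png",d["image"][:,:,::-1]);np.save("w5.npy",d,allow_pickle=True)
st()
plan((.6396,.171,.07),-.04)
E
```

```text
5.85 [0.6392 0.1693 0.24  ] F [-0.4832 -1.0108 -1.7488] op 0.0552505633043393 q [-0.0138  0.5489 -0.5242  1.4326  0.2811  1.236  -0.6078]
x [-0.0007 -0.0014 -1.    ] z [ 0.9992 -0.0409 -0.0006] zyaw -0.04091871293224552
shift mm [170.    2.    0.4] rot [-0.0009 -0.0006  0.0014]
```

View pics/w5.png

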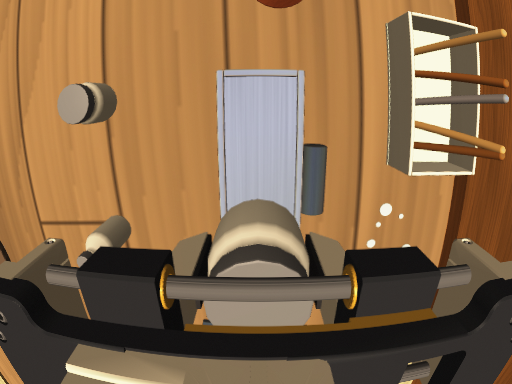

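```bash
python3 - <<'E'
from h import *
d=np.load("w5.npy",allow_pickle=True).item()
im=d["image"][60:240,200:330,::-1];cv2.imwrite("pics/w5z.png",cv2.resize(im,None,fx=3.3,fy=3.3,interpolation=cv2.INTER_CUBIC))
for p in [(217,71),(305,71),(218,220),(302.5,220)]: print(p,fray(d,p,.049))
E
```

```text
(217, 71) [0.598  0.2939 0.049 ]
(305, 71) [0.697  0.2902 0.049 ]
(218, 220) [0.5873 0.1152 0.049 ]
(302.5, 220) [0.6924 0.111  0.049 ]
```

View pics/w5z.png

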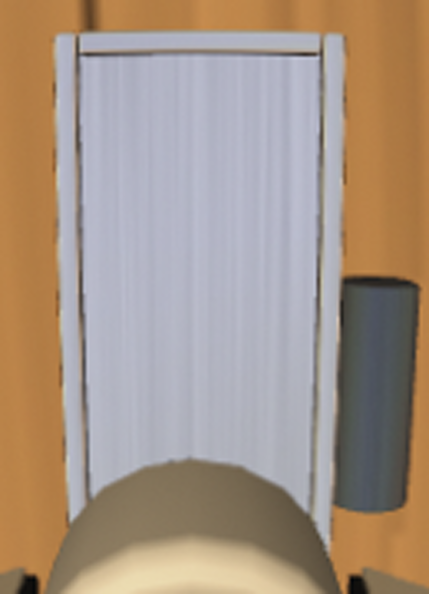

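Request:
{"fn": "move_arm", "kwargs": {"commands": [{"x": 45,"y": 2,"z": 1,"rx": 0,"ry": 0,"rz": 0,"grip": 45},{"x": 90,"y": 2,"z": 1,"rx": 0,"ry": 0,"rz": 0,"grip": 45},{"x": 125,"y": 2,"z": 1,"rx": 0,"ry": 0,"rz": 0,"grip": 45},{"x": 145,"y": 2,"z": 1,"rx": 0,"ry": 0,"rz": 0,"grip": 45},{"x": 155,"y": 2,"z": 1,"rx": 0,"ry": 0,"rz": 0,"grip": 45},{"x": 161,"y": 2,"z": 1,"rx": 0,"ry": 0,"rz": 0,"grip": 45},{"x": 165,"y": 2,"z": 1,"rx": 0,"ry": 0,"rz": 0,"grip": 45},{"x": 167,"y": 2,"z": 1,"rx": 0,"ry": 0,"rz": 0,"grip": 45},{"x": 168,"y": 2,"z": 1,"rx": 0,"ry": 0,"rz": 0,"grip": 45},{"x": 168,"y": 2,"z": 1,"rx": 0,"ry": 0,"rz": 0,"grip": 45}]}}

```text
time_s: 6.85
tool_pos: [0.6405, 0.1711, 0.0726]
eef_rot: [0.014, 0.707, -0.015, 0.707]
ft_force: [0.5, 0.8, -1.8]
opening: 0.0556
```

```bash
python3 - <<'E'
from h import *
d=imaging.get_image("side");cv2.imwrite("pics/s6.png",cv2.resize(d["image"][90:240,190:340,::-1],None,fx=4,fy=4,interpolation=cv2.INTER_CUBIC))
d=imaging.get_image("top");cv2.imwrite("pics/t6.png",cv2.resize(d["image"][90:240,100:300,::-1],None,fx=4,fy=4,interpolation=cv2.INTER_CUBIC))
st()
plan((.6403,.171,.0695),-.04)
E
```

```text
6.95 [0.6405 0.1711 0.0725] F [-0.3263 -1.0327 -1.1894] op 0.055346981770938164 q [-0.0438  0.7039 -0.4732  1.6051  0.3795  0.9257 -0.6924]
x [ 0.     -0.0012 -1.    ] z [ 0.9992 -0.0408  0.0001] zyaw -0.04082668946687339
shift mm [ 3.  -0.1 -0.2] rot [-0.0008  0.0001  0.0012]
```

View pics/s6.png

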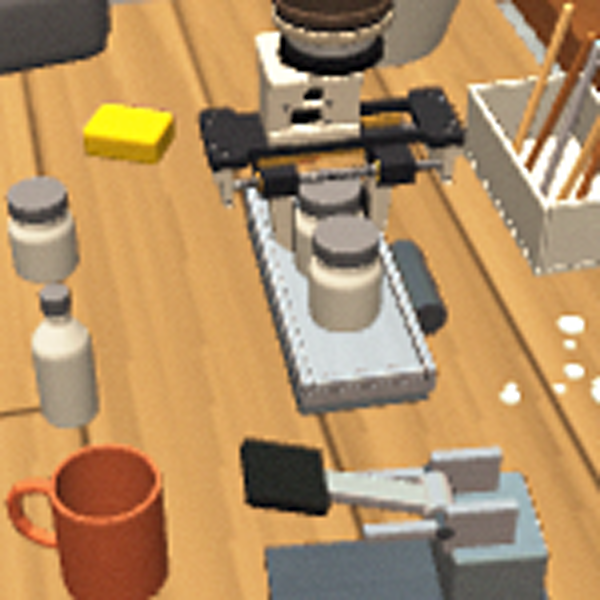

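Jar is just above the shelf floor beside jar a. Lower the last 3 mm, open, and rise.

Request:
{"fn": "move_arm", "kwargs": {"commands": [{"x": 2,"y": 0,"z": 0,"rx": 0,"ry": 0,"rz": 0,"grip": 45},{"x": 3,"y": 0,"z": 0,"rx": 0,"ry": 0,"rz": 0,"grip": 45},{"x": 3,"y": 0,"z": 0,"rx": 0,"ry": 0,"rz": 0,"grip": 45},{"x": 3,"y": 0,"z": 0,"rx": 0,"ry": 0,"rz": 0,"grip": 45},{"x": 3,"y": 0,"z": 0,"rx": 0,"ry": 0,"rz": 0,"grip": 60},{"x": 3,"y": 0,"z": 0,"rx": 0,"ry": 0,"rz": 0,"grip": 70},{"x": 3,"y": 0,"z": 0,"rx": 0,"ry": 0,"rz": 0,"grip": 80},{"x": 3,"y": 0,"z": 0,"rx": 0,"ry": 0,"rz": 0,"grip": 85},{"x": 3,"y": 0,"z": 0,"rx": 0,"ry": 0,"rz": 0,"grip": 85}]}}

```text
time_s: 7.85
tool_pos: [0.6405, 0.1711, 0.0695]
eef_rot: [0.014, 0.707, -0.015, 0.707]
ft_force: [-0.4, 0.0, -0.1]
opening: 0.084
```

```bash
python3 - <<'E'
from h import *
st()
plan((.42,.27,.2),-.04)
E
```

```text
7.85 [0.6405 0.1711 0.0695] F [-0.4002  0.0278 -0.133 ] op 0.08398357975712764 q [-0.0447  0.7071 -0.4718  1.6072  0.3816  0.9205 -0.694 ]
x [ 0.0001 -0.0012 -1.    ] z [ 0.9992 -0.0409  0.0001] zyaw -0.04086217692485163
shift mm [-130.6   89.6 -224.3] rot [-0.0009  0.0001  0.0012]
```

Request:
{"fn": "move_arm", "kwargs": {"commands": [{"x": -40,"y": 0,"z": 0,"rx": 0,"ry": 0,"rz": 0,"grip": 90},{"x": -85,"y": 0,"z": 0,"rx": 0,"ry": 0,"rz": 0,"grip": 90},{"x": -125,"y": 0,"z": 0,"rx": 0,"ry": 0,"rz": 0,"grip": 90},{"x": -131,"y": 15,"z": -40,"rx": 0,"ry": 0,"rz": 0,"grip": 90},{"x": -131,"y": 32,"z": -80,"rx": 0,"ry": 0,"rz": 0,"grip": 90},{"x": -131,"y": 48,"z": -120,"rx": 0,"ry": 0,"rz": 0,"grip": 90},{"x": -131,"y": 66,"z": -165,"rx": 0,"ry": 0,"rz": 0,"grip": 90},{"x": -131,"y": 82,"z": -205,"rx": 0,"ry": 0,"rz": 0,"grip": 90},{"x": -131,"y": 90,"z": -224,"rx": 0,"ry": 0,"rz": 0,"grip": 90},{"x": -131,"y": 90,"z": -224,"rx": 0,"ry": 0,"rz": 0,"grip": 90}]}}

```text
time_s: 8.85
tool_pos: [0.4173, 0.2722, 0.201]
eef_rot: [0.012, 0.707, -0.013, 0.707]
ft_force: [0.6, -0.5, -0.1]
opening: 0.0897
```

```bash
python3 - <<'E'
from h import *
d=imaging.get_image("top");cv2.imwrite("pics/t7.png",cv2.resize(d["image"][120:245,150:340,::-1],None,fx=4,fy=4,interpolation=cv2.INTER_CUBIC));np.save("t7.npy",d,allow_pickle=True)
d=imaging.get_image("wrist");cv2.imwrite("pics/w7.png",d["image"][:,:,::-1]);np.save("w7.npy",d,allow_pickle=True)
cv2.imwrite("pics/w7z.png",cv2.resize(d["image"][140:240,190:320,::-1],None,fx=5,fy=5,interpolation=cv2.INTER_CUBIC))
st()
E
```

```text
8.95 [0.4206 0.2704 0.2007] F [ 0.1506  0.7942 -0.7106] op 0.090087943144609 q [-0.1909  0.3366 -0.6187  1.879   0.2321  0.9975 -0.9503]
x [ 0.0011 -0.0013 -1.    ] z [ 0.9992 -0.0402  0.0012] zyaw -0.040184441806515335
```

View pics/t7.png

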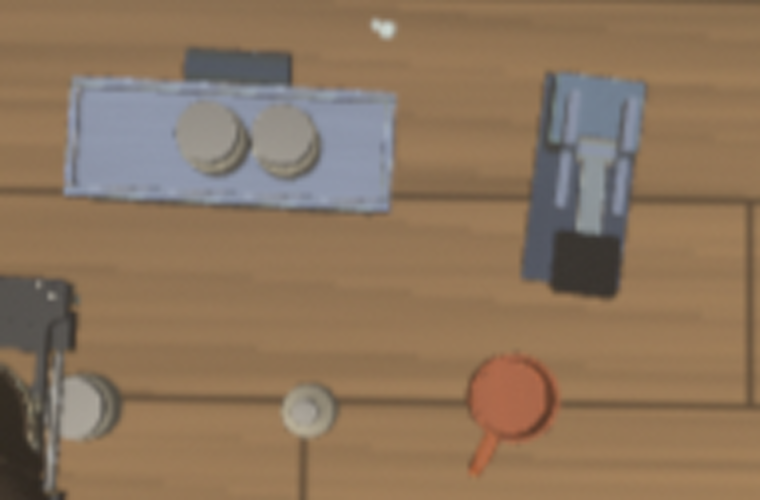

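View pics/w7z.png

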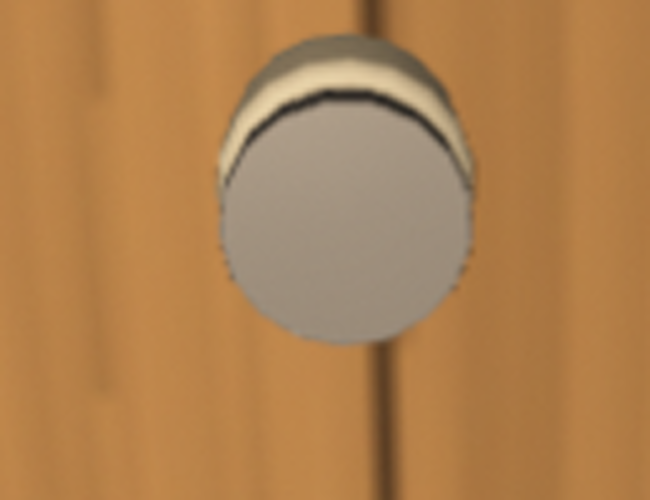

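```bash
python3 - <<'E'
from h import *
d=np.load("t7.npy",allow_pickle=True).item()
T=lambda u,v:(150+u/4-.375,120+v/4-.375)
for p in [(283,134),(207,133)]: print(ray_z(d,T(*p),.115))
for p in [(72,75),(396,94),(390,212),(64,195)]: print(ray_z(d,T(*p),.049))
w=np.load("w7.npy",allow_pickle=True).item()
print(fray(w,(259,184),.075))
plan((.42,.271,.029),-.04)
E
```

```text
[0.6383 0.1076 0.115 ]
[0.6382 0.1676 0.115 ]
[0.6956 0.2906 0.049 ]
[0.6837 0.0199 0.049 ]
[0.5848 0.0233 0.049 ]
[0.5948 0.2941 0.049 ]
[0.421  0.2783 0.075 ]
shift mm [171.7   0.8  -0.9] rot [-0.0002  0.0012  0.0012]
```

Request:
{"fn": "move_arm", "kwargs": {"commands": [{"x": 50,"y": 4,"z": 0,"rx": 0,"ry": 0.001,"rz": 0.001,"grip": 91},{"x": 95,"y": 4,"z": 0,"rx": 0,"ry": 0.001,"rz": 0.001,"grip": 91},{"x": 130,"y": 4,"z": 0,"rx": 0,"ry": 0.001,"rz": 0.001,"grip": 91},{"x": 155,"y": 4,"z": 0,"rx": 0,"ry": 0.001,"rz": 0.001,"grip": 91},{"x": 171,"y": 4,"z": 0,"rx": 0,"ry": 0.001,"rz": 0.001,"grip": 91},{"x": 171,"y": 4,"z": 0,"rx": 0,"ry": 0.001,"rz": 0.001,"grip": 91},{"x": 171,"y": 4,"z": 0,"rx": 0,"ry": 0.001,"rz": 0.001,"grip": 60},{"x": 171,"y": 4,"z": 0,"rx": 0,"ry": 0.001,"rz": 0.001,"grip": 50},{"x": 171,"y": 4,"z": 0,"rx": 0,"ry": 0.001,"rz": 0.001,"grip": 45},{"x": 171,"y": 4,"z": 0,"rx": 0,"ry": 0.001,"rz": 0.001,"grip": 45}], "squeeze": 20}}

```text
time_s: 9.95
tool_pos: [0.4215, 0.2743, 0.0305]
eef_rot: [0.014, 0.706, -0.014, 0.707]
ft_force: [-0.4, -0.8, 0.2]
opening: 0.0637
```

Request:
{"fn": "move_arm", "kwargs": {"commands": [{"x": 0,"y": 0,"z": 0,"rx": 0,"ry": 0,"rz": 0,"grip": 45},{"x": 0,"y": 0,"z": 0,"rx": 0,"ry": 0,"rz": 0,"grip": 45},{"x": -40,"y": 0,"z": 0,"rx": 0,"ry": 0,"rz": 0,"grip": 45},{"x": -90,"y": 0,"z": 0,"rx": 0,"ry": 0,"rz": 0,"grip": 45},{"x": -135,"y": 0,"z": 0,"rx": 0,"ry": 0,"rz": 0,"grip": 45},{"x": -170,"y": 0,"z": 0,"rx": 0,"ry": 0,"rz": 0,"grip": 45},{"x": -170,"y": 0,"z": 0,"rx": 0,"ry": 0,"rz": 0,"grip": 45}]}}

```text
time_s: 10.65
tool_pos: [0.4231, 0.2762, 0.2052]
eef_rot: [0.016, 0.704, -0.013, 0.71]
ft_force: [0.8, 1.1, -1.1]
opening: 0.0552
```

```bash
python3 - <<'E'
from h import *
d=imaging.get_image("wrist");cv2.imwrite("pics/w8.png",d["image"][:,:,::-1])
st()
plan((.6425,.232,.2),-.04)
E
```

```text
10.7 [0.4223 0.275  0.2026] F [ 0.0643 -0.9066 -2.3865] op 0.05528741023831775 q [-0.1874  0.34   -0.6312  1.8719  0.2388  0.9989 -0.9615]
x [ 0.0055  0.0025 -1.    ] z [ 0.9991 -0.0409  0.0054] zyaw -0.04088322543492445
shift mm [  3.7 -34.  221.8] rot [-0.0009  0.0054 -0.0027]
```

View pics/w8.png

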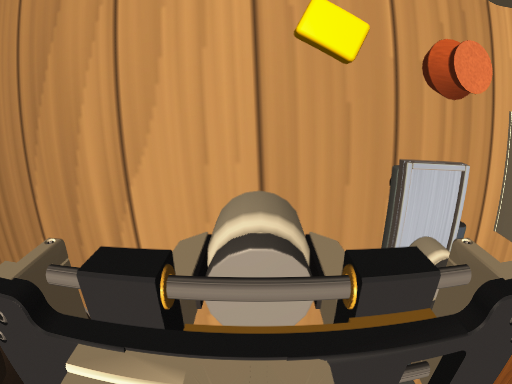

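Request:
{"fn": "move_arm", "kwargs": {"commands": [{"x": 0,"y": -6,"z": 45,"rx": 0,"ry": 0,"rz": 0,"grip": 45},{"x": 0,"y": -12,"z": 90,"rx": 0,"ry": 0.005,"rz": -0.003,"grip": 45},{"x": 1,"y": -19,"z": 135,"rx": 0,"ry": 0.005,"rz": -0.003,"grip": 45},{"x": 1,"y": -25,"z": 180,"rx": 0,"ry": 0.005,"rz": -0.003,"grip": 45},{"x": 2,"y": -29,"z": 210,"rx": 0,"ry": 0.005,"rz": -0.003,"grip": 45},{"x": 2,"y": -31,"z": 222,"rx": 0,"ry": 0.005,"rz": -0.003,"grip": 45},{"x": 2,"y": -31,"z": 222,"rx": 0,"ry": 0.005,"rz": -0.003,"grip": 45},{"x": 2,"y": -31,"z": 222,"rx": 0,"ry": 0.005,"rz": -0.003,"grip": 45}]}}

```text
time_s: 11.5
tool_pos: [0.6411, 0.2357, 0.2005]
eef_rot: [0.014, 0.708, -0.014, 0.706]
ft_force: [-0.1, 0.8, -1.3]
opening: 0.0552
```

```bash
python3 - <<'E'
from h import *
d=imaging.get_image("wrist");cv2.imwrite("pics/w9.png",d["image"][:,:,::-1])
d=imaging.get_image("side");cv2.imwrite("pics/s9.png",cv2.resize(d["image"][90:240,190:340,::-1],None,fx=4,fy=4,interpolation=cv2.INTER_CUBIC))
st()
plan((.643,.235,.0725),-.04)
E
```

```text
11.6 [0.6411 0.236  0.2016] F [-1.0528  0.3919 -1.1552] op 0.05532166784178183 q [-0.1109  0.616  -0.5325  1.4209  0.321   1.1921 -0.7204]
x [-0.0006 -0.0002 -1.    ] z [ 0.9993 -0.0387 -0.0006] zyaw -0.038721348487114386
shift mm [129.1  -0.9   2. ] rot [ 0.0013 -0.0006  0.0002]
```

View pics/s9.png

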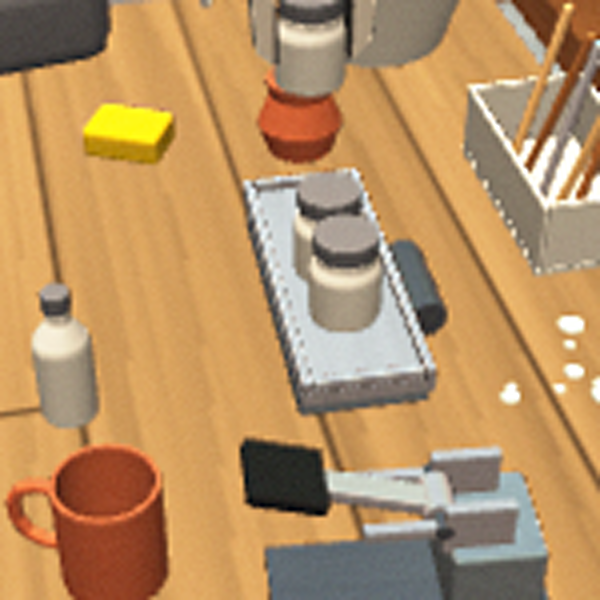

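Request:
{"fn": "move_arm", "kwargs": {"commands": [{"x": 40,"y": -1,"z": 2,"rx": 0,"ry": 0,"rz": 0,"grip": 45},{"x": 80,"y": -1,"z": 2,"rx": 0,"ry": 0,"rz": 0,"grip": 45},{"x": 105,"y": -1,"z": 2,"rx": 0,"ry": 0,"rz": 0,"grip": 45},{"x": 118,"y": -1,"z": 2,"rx": 0,"ry": 0,"rz": 0,"grip": 45},{"x": 124,"y": -1,"z": 2,"rx": 0,"ry": 0,"rz": 0,"grip": 45},{"x": 127,"y": -1,"z": 2,"rx": 0,"ry": 0,"rz": 0,"grip": 45},{"x": 129,"y": -1,"z": 2,"rx": 0,"ry": 0,"rz": 0,"grip": 45},{"x": 129,"y": -1,"z": 2,"rx": 0,"ry": 0,"rz": 0,"grip": 45}]}}

```text
time_s: 12.4
tool_pos: [0.6435, 0.2353, 0.0736]
eef_rot: [0.014, 0.707, -0.014, 0.707]
ft_force: [0.2, -0.3, -1.7]
opening: 0.0554
```

```bash
python3 - <<'E'
from h import *
d=imaging.get_image("side");cv2.imwrite("pics/s10.png",cv2.resize(d["image"][90:240,190:340,::-1],None,fx=4,fy=4,interpolation=cv2.INTER_CUBIC))
st()
plan((.643,.235,.0697),-.04)
E
```

```text
12.45 [0.6435 0.2352 0.0736] F [ 0.3414  0.2964 -1.5627] op 0.05486865880798891 q [-0.1295  0.7362 -0.4906  1.5418  0.3957  0.9627 -0.7791]
x [ 0.0008  0.0004 -1.    ] z [ 0.9992 -0.0387  0.0008] zyaw -0.03875801215862463
shift mm [ 3.9 -0.3 -0.5] rot [ 0.0012  0.0008 -0.0005]
```

View pics/s10.png

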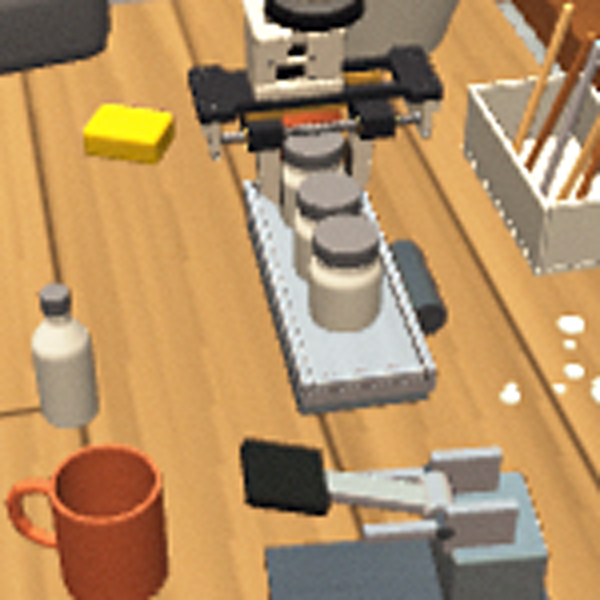

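Lower onto the floor, release and rise.

Request:
{"fn": "move_arm", "kwargs": {"commands": [{"x": 2,"y": 0,"z": 0,"rx": 0,"ry": 0,"rz": 0,"grip": 45},{"x": 4,"y": 0,"z": 0,"rx": 0,"ry": 0,"rz": 0,"grip": 45},{"x": 4,"y": 0,"z": 0,"rx": 0,"ry": 0,"rz": 0,"grip": 45},{"x": 4,"y": 0,"z": 0,"rx": 0,"ry": 0,"rz": 0,"grip": 45},{"x": 4,"y": 0,"z": 0,"rx": 0,"ry": 0,"rz": 0,"grip": 60},{"x": 4,"y": 0,"z": 0,"rx": 0,"ry": 0,"rz": 0,"grip": 70},{"x": 4,"y": 0,"z": 0,"rx": 0,"ry": 0,"rz": 0,"grip": 80},{"x": 4,"y": 0,"z": 0,"rx": 0,"ry": 0,"rz": 0,"grip": 85},{"x": 4,"y": 0,"z": 0,"rx": 0,"ry": 0,"rz": 0,"grip": 85}]}}

```text
time_s: 13.35
tool_pos: [0.6434, 0.2352, 0.0695]
eef_rot: [0.014, 0.707, -0.014, 0.707]
ft_force: [-0.1, 0.5, -0.7]
opening: 0.0838
```

Request:
{"fn": "move_arm", "kwargs": {"commands": [{"x": -40,"y": 0,"z": 0,"rx": 0,"ry": 0,"rz": 0,"grip": 85},{"x": -85,"y": 0,"z": 0,"rx": 0,"ry": 0,"rz": 0,"grip": 85},{"x": -130,"y": 0,"z": 0,"rx": 0,"ry": 0,"rz": 0,"grip": 85},{"x": -160,"y": -40,"z": -10,"rx": 0,"ry": 0,"rz": 0,"grip": 60},{"x": -160,"y": -85,"z": -25,"rx": 0,"ry": 0,"rz": 0,"grip": 30},{"x": -160,"y": -130,"z": -40,"rx": 0,"ry": 0,"rz": 0,"grip": 0},{"x": -160,"y": -175,"z": -55,"rx": 0,"ry": 0,"rz": 0,"grip": 0},{"x": -160,"y": -220,"z": -70,"rx": 0,"ry": 0,"rz": 0,"grip": 0},{"x": -160,"y": -265,"z": -85,"rx": 0,"ry": 0,"rz": 0,"grip": 0},{"x": -160,"y": -310,"z": -100,"rx": 0,"ry": 0,"rz": 0,"grip": 0}]}}

```text
time_s: 14.35
tool_pos: [0.5304, -0.0724, 0.2295]
eef_rot: [0.014, 0.707, -0.014, 0.707]
ft_force: [1.0, -0.4, 0.1]
opening: 0.0335
```

```bash
python3 - <<'E'
from h import *
st()
for n in ["top","side","wrist"]:
    d=imaging.get_image(n);np.save(n+"11.npy",d,allow_pickle=True)
    im=d["image"][:,:,::-1]
    if n=="top": im=cv2.resize(im[120:220,150:350],None,fx=4,fy=4,interpolation=cv2.INTER_CUBIC)
    if n=="side": im=cv2.resize(im[90:240,190:340],None,fx=4,fy=4,interpolation=cv2.INTER_CUBIC)
    cv2.imwrite(f"pics/{n}11.png",im)
st()
E
```

```text
14.35 [ 0.5304 -0.0724  0.2295] F [ 1.0301 -0.3701  0.0842] op 0.0335108119681021 q [ 0.4573  0.3518 -0.5514  1.7651  0.2059  1.0813 -0.2028]
x [ 0.0011  0.0002 -1.    ] z [ 0.9992 -0.0387  0.0011] zyaw -0.03874851906090791
14.5 [ 0.5303 -0.0748  0.2293] F [0.2514 0.5651 0.3295] op 0.021752886742602163 q [ 0.4584  0.3523 -0.5487  1.7644  0.2069  1.0822 -0.206 ]
x [ 0.0001 -0.0014 -1.    ] z [ 0.999  -0.0453  0.0002] zyaw -0.04532431408676636
```

View pics/top11.png

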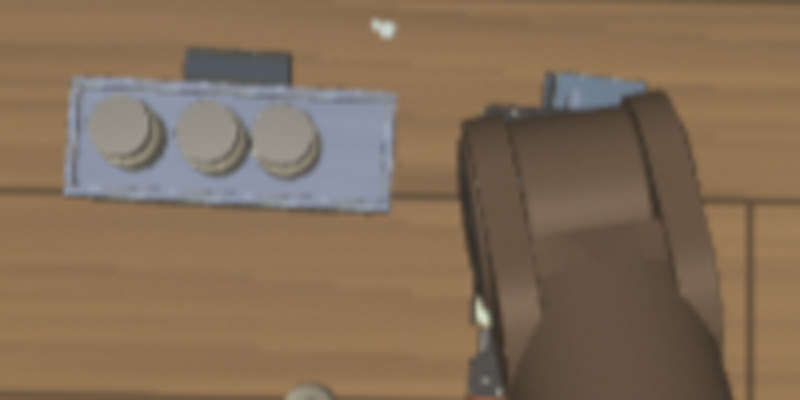

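View pics/side11.png

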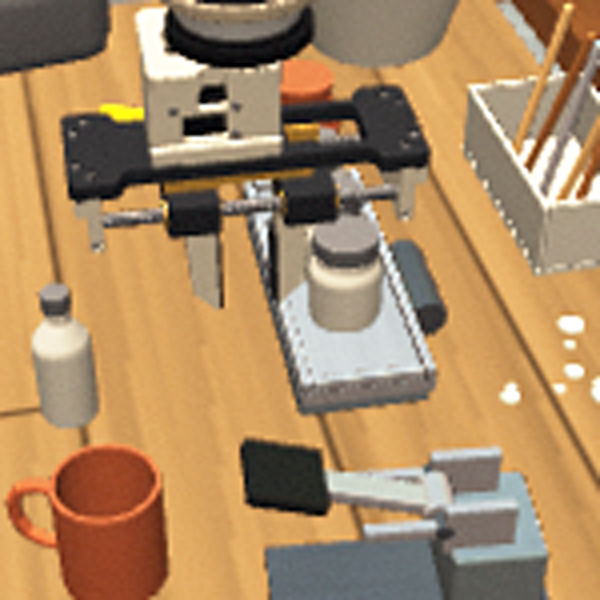

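View pics/wrist11.png

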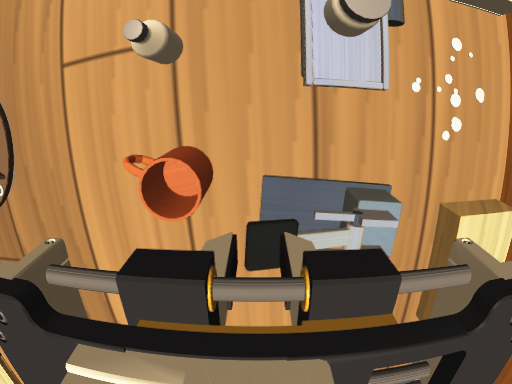

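```bash
python3 - <<'E'
from h import *
d=np.load("top11.npy",allow_pickle=True).item()
T=lambda u,v:(150+u/4-.375,120+v/4-.375)
J=[ray_z(d,T(*p),.115) for p in [(283,134),(207,133),(121,129)]];print(np.array(J),np.linalg.norm(J[0]-J[1]),np.linalg.norm(J[1]-J[2]))
c=np.array([.6397,.157]);u=np.array([.042,.9991]);n=np.array([.9991,-.042])
for j in J: print((j[:2]-c)@u,(j[:2]-c)@n)
im=d["image"][135:175,160:240,::-1];cv2.imwrite("pics/t11z.png",cv2.resize(im,None,fx=10,fy=10,interpolation=cv2.INTER_CUBIC))
w=np.load("wrist11.npy",allow_pickle=True).item()
for p in [(247,222),(297,219),(300,266),(248,270),(272,244)]: print(fray(w,p,.122))
E
```

```text
[[0.6383 0.1076 0.115 ]
 [0.6382 0.1676 0.115 ]
 [0.6403 0.2355 0.115 ]] 0.059968861135811534 0.06798216442009548
-0.04940235027981281 0.0007007156224564841
0.010507317832416142 -0.001939250299274066
0.07848456963855995 -0.002650082847806193
[ 0.5177 -0.1029  0.122 ]
[ 0.5646 -0.1022  0.122 ]
[ 0.5679 -0.1539  0.122 ]
[ 0.5154 -0.1556  0.122 ]
[ 0.5404 -0.1271  0.122 ]
```

View pics/t11z.png

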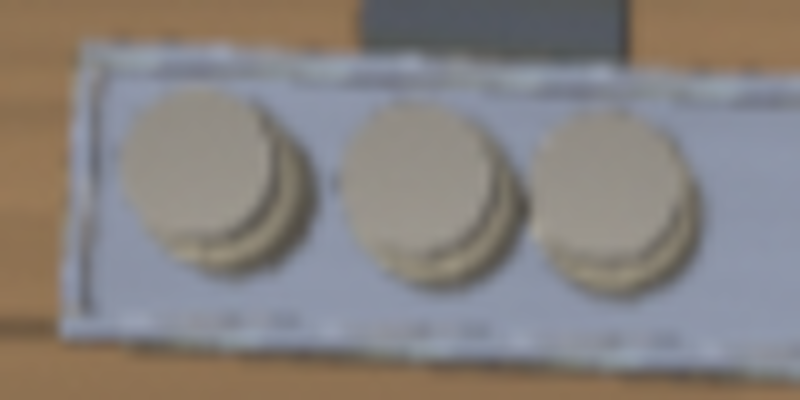

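```bash
python3 - <<'E'
from h import *
plan((.535,-.130,.145),-.105)
E
```

```text
shift mm [ 84.3 -54.8   7.2] rot [0.0597 0.0002 0.0014]
```

Request:
{"fn": "move_arm", "kwargs": {"commands": [{"x": 10,"y": -30,"z": 3,"rx": 0.03,"ry": 0,"rz": 0.001,"grip": 0},{"x": 30,"y": -55,"z": 7,"rx": 0.06,"ry": 0,"rz": 0.001,"grip": 0},{"x": 60,"y": -55,"z": 7,"rx": 0.06,"ry": 0,"rz": 0.001,"grip": 0},{"x": 84,"y": -55,"z": 7,"rx": 0.06,"ry": 0,"rz": 0.001,"grip": 0},{"x": 84,"y": -55,"z": 7,"rx": 0.06,"ry": 0,"rz": 0.001,"grip": 0},{"x": 84,"y": -55,"z": 7,"rx": 0.06,"ry": 0,"rz": 0.001,"grip": 0}], "squeeze": 10}}

```text
time_s: 15.1
tool_pos: [0.5353, -0.1288, 0.1458]
eef_rot: [0.037, 0.706, -0.036, 0.706]
ft_force: [-0.4, 0.5, 0.9]
opening: 0.0004
```

```bash
python3 - <<'E'
from h import *
for n in ["side","wrist"]:
    d=imaging.get_image(n)
    im=d["image"][:,:,::-1]
    if n=="side": im=cv2.resize(im[140:260,210:350],None,fx=5,fy=5,interpolation=cv2.INTER_CUBIC)
    cv2.imwrite(f"pics/{n}12.png",im)
st()
plan((.535,-.130,.101),-.105)
E
```

```text
15.2 [ 0.5361 -0.1293  0.1468] F [ 0.3291 -0.3937  0.9486] op 0.000280763700154275 q [ 0.4998  0.4567 -0.4899  1.8319  0.2652  0.9154 -0.2144]
x [ 0.0024 -0.0005 -1.    ] z [ 0.9946 -0.1041  0.0025] zyaw -0.1042501392897582
shift mm [45.8 -0.7 -1.1] rot [0.0007 0.0025 0.0002]
```

View pics/side12.png

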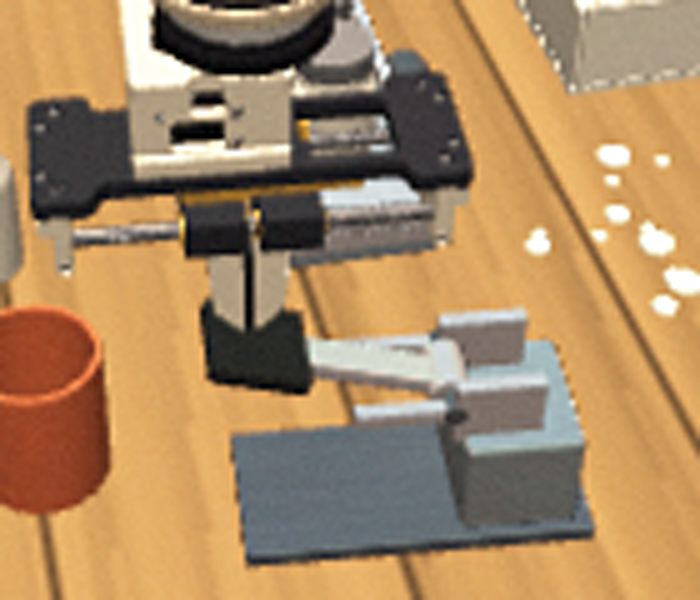

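View pics/wrist12.png

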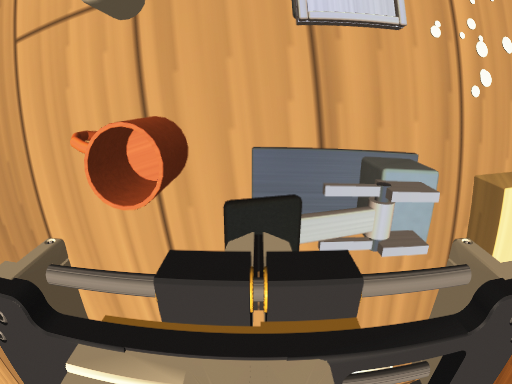

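Request:
{"fn": "move_arm", "kwargs": {"commands": [{"x": 10,"y": -1,"z": -1,"rx": 0,"ry": 0.002,"rz": 0,"grip": 0},{"x": 16,"y": -1,"z": -1,"rx": 0,"ry": 0.002,"rz": 0,"grip": 0},{"x": 22,"y": -1,"z": -1,"rx": 0,"ry": 0.002,"rz": 0,"grip": 0},{"x": 28,"y": -1,"z": -1,"rx": 0,"ry": 0.002,"rz": 0,"grip": 0},{"x": 34,"y": -1,"z": -1,"rx": 0,"ry": 0.002,"rz": 0,"grip": 0},{"x": 40,"y": -1,"z": -1,"rx": 0,"ry": 0.002,"rz": 0,"grip": 0},{"x": 44,"y": -1,"z": -1,"rx": 0,"ry": 0.002,"rz": 0,"grip": 0},{"x": 45,"y": -1,"z": -1,"rx": 0,"ry": 0.002,"rz": 0,"grip": 0},{"x": 45,"y": -1,"z": -1,"rx": 0,"ry": 0.002,"rz": 0,"grip": 0},{"x": 45,"y": -1,"z": -1,"rx": 0,"ry": 0.002,"rz": 0,"grip": 0}]}}

```text
time_s: 16.2
tool_pos: [0.534, -0.1301, 0.1015]
eef_rot: [0.037, 0.707, -0.037, 0.706]
ft_force: [-4.6, 0.2, 5.9]
opening: 0.0002
```

```bash
python3 - <<'E'
from h import *
for n in ["side","wrist","top"]:
    d=imaging.get_image(n);np.save(n+"13.npy",d,allow_pickle=True)
    im=d["image"][:,:,::-1]
    if n=="side": im=cv2.resize(im[140:260,210:350],None,fx=5,fy=5,interpolation=cv2.INTER_CUBIC)
    cv2.imwrite(f"pics/{n}13.png",im)
st();st()
E
```

```text
16.35 [ 0.5339 -0.1301  0.1015] F [-4.5326  0.6436  7.1822] op 0.0006972904917633481 q [ 0.481   0.5116 -0.4669  1.8771  0.3052  0.825  -0.2483]
x [-0.0017 -0.0002 -1.    ] z [ 0.9946 -0.1041 -0.0016] zyaw -0.10425260604468058
16.35 [ 0.5339 -0.1301  0.1015] F [-4.5326  0.6436  7.1822] op 0.0006972904917633481 q [ 0.481   0.5116 -0.4669  1.8771  0.3052  0.825  -0.2483]
x [-0.0017 -0.0002 -1.    ] z [ 0.9946 -0.1041 -0.0016] zyaw -0.10425260604468058
```

View pics/side13.png

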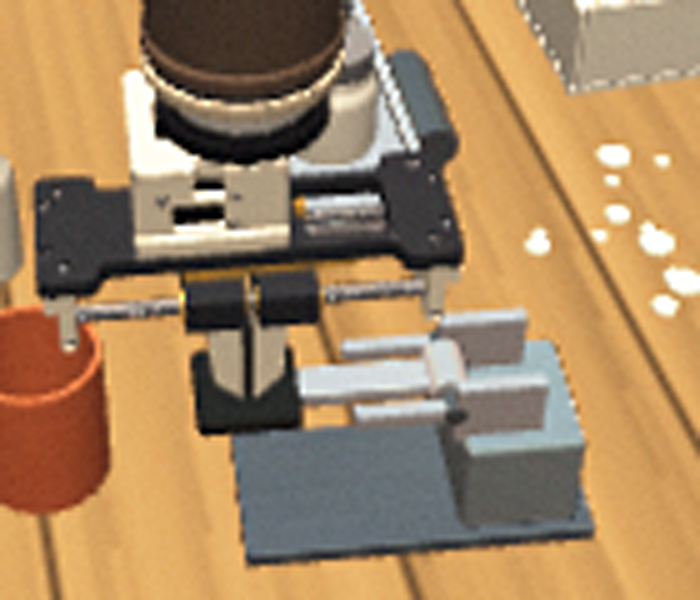

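View pics/wrist13.png

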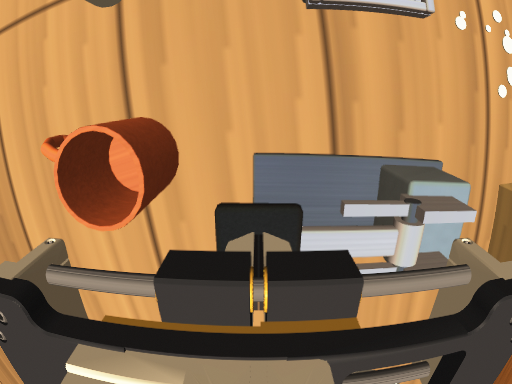

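```bash
python3 - <<'E'
from h import *
d=np.load("top13.npy",allow_pickle=True).item()
cv2.imwrite("pics/t13z.png",cv2.resize(d["image"][120:240,110:350,::-1],None,fx=3.3,fy=3.3,interpolation=cv2.INTER_CUBIC))
d=np.load("side13.npy",allow_pickle=True).item()
cv2.imwrite("pics/s13z.png",cv2.resize(d["image"][190:250,240:330,::-1],None,fx=8.5,fy=8.5,interpolation=cv2.INTER_CUBIC))
E
```

```text
(no output)
```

View pics/t13z.png

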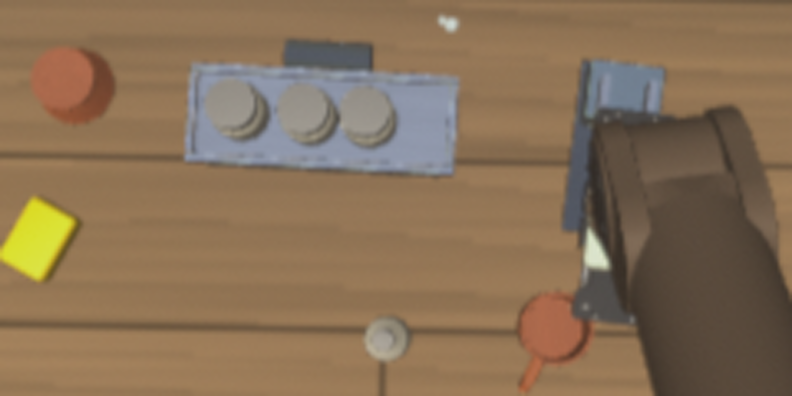

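View pics/s13z.png

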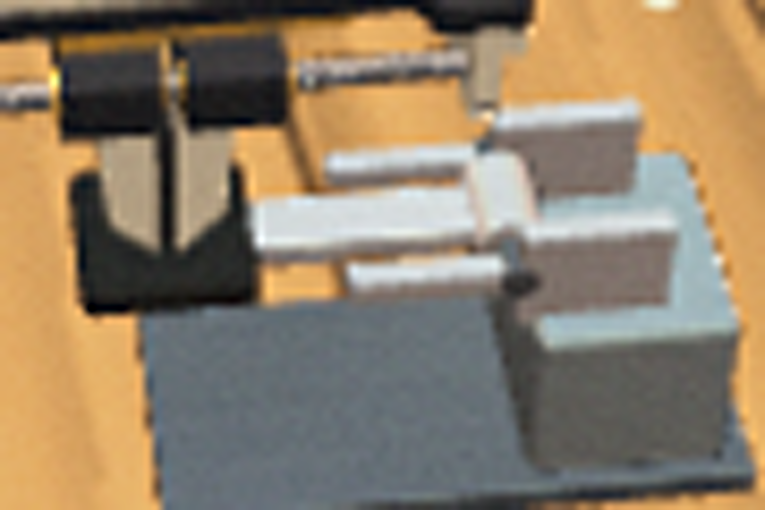

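```bash
python3 - <<'E'
from h import *
print(robot.finish_job())
st()
E
```

```text
the job is handed in; nothing more can be done
None
the job is handed in; nothing more can be done
```

I put both loose jars on the shelf in a row with the one already there, then let go. I pressed the lever pad with the closed fingertips and handed the job in at about 16.4 s, still holding it. No verdict was reported.

- **Jars:** the last top pictures show all three standing on the shelf. Neighbouring centres are about 60 mm and 68 mm apart, so the gaps are about 4 mm and 12 mm against an 18.7 mm limit. By the top camera they sit within about 3 mm of the shelf's middle line.
- **Lever:** with the fingertips pressing, the tool height puts the pad at 93.5 mm, against 93 mm for level. The vertical force read 5.9 to 7.2 N, where 6.5 N is expected. In the side view the lever lies parallel to the two tongues and between them.
- **Disagreement:** the cameras differed by up to about 11 mm on the loose jars' positions along the row. The 68 mm spacing came out wider than the 64 mm I aimed for.
- **Sideways force:** the wrist also read about 4.5 N towards the robot during the press. I took this as friction from the pad, but did not check it further.
- **Other things:** the mug, bottle, sponge and pot were where they started in the last top picture. I did not recheck the bowl and brush; the arm only crossed that side high up.

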